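Slide the brush box home between wet battens

TASK

The two wooden battens of the storage lane have just been varnished and are still wet. Push the wooden brush box with the fingers from the open end down the lane between them until it stands squarely against the cork-faced end stop, then let go of it and move clear. Neither the box nor the robot may touch a batten; only push the box, do not lift or tip it, and leave the other things on the table where they are.

Things in the scene. Friction and masses are not known exactly. Their poses are not given: they have to be found in the camera images.
- lane: plywood bed lying on the table, 460 long (its x) x 180 wide (its y) x 12 mm thick; origin under its centre at table height, z up. +x is the pushing direction. From x = -230 to -10 mm the bed is a bare apron; from x = -10 to +230 mm two straight battens flank the lane, leaving 118 mm clear between them (y = -59 to +59 mm). A cork-faced end stop 100 mm wide crosses the lane; its cork face is at x = +210 mm and its top 52 mm above the table. The bed does not move.
- batten_a: dark-stained wooden guide batten on the +y side of the lane, 240 long (its x, parallel to the lane's x) x 16 wide x 18 mm tall, fixed on the bed; its top is 30 mm above the table. Origin under its centre, on the bed's top.
- batten_b: the same batten on the -y side of the lane.
- brush_box: lidded wooden brush box, closed and solid, 100 long (its x) x 90 wide (its y) x 60 mm tall, about 0.3 to 0.65 kg, slides with ordinary wood friction; origin at the centre of its underside, z up. A brass clasp marks its leading (+x) end. It starts on the apron, a little off the lane's centreline and a little askew, its +x end towards the battens; its top is then 72 mm above the table.
- squeeze_tall: bystander: squeezy paint bottle, 150 mm tall, 50 mm diameter, blue body, white nozzle, standing on the table near the bed; origin at the centre of its underside. Leave it alone.
- squeeze_short: bystander: squeezy paint bottle, 130 mm tall, 48 mm diameter, red body, white nozzle, standing on the table near the bed; origin at the centre of its underside. Leave it alone.
- brush_jar: bystander: glass jar, 72 mm diameter and 100 mm tall, with brushes standing in it up to 195 mm above the table, standing on the table near the bed; origin at the centre of its underside. Leave it alone.
- paint_jar: bystander: closed glass jar, 66 mm diameter, 80 mm tall, standing on the table near the bed; origin at the centre of its underside. Leave it alone.
- tape: bystander: roll of paper tape lying flat, 90 mm outer diameter, 25 mm tall, standing on the table near the bed; origin at the centre of its underside. Leave it alone.
- mug: bystander: white mug, 76 mm diameter, 85 mm tall, on the table away from the bed; origin at the centre of its underside. Leave it alone.
Not all that is in view belongs to the job. Of the things that look like the brush_box, the middle-sized one is meant.

How it is judged:
On the way:
1. the box has entered the lane, clear of both battens (x of brush_box in the frame of lane above 0.05 m and y of brush_box in the frame of lane between -0.015 and 0.015 m), for 0.1 s.
At the end, for the whole second after the job is handed in: The box rests flat on the bed between the battens, its leading end within 6 mm of the cork face, within 0.08 rad of square to the lane and within 14 mm of its centreline, at rest (x of brush_box in the frame of lane between 0.154 and 0.164 m and y of brush_box in the frame of lane between -0.014 and 0.014 m and angle between the x axis of brush_box and the x axis of lane, either way round below 0.08 rad and z of brush_box in the frame of lane below 0.016 m and angle between brush_box's own z axis and vertical below 0.05 rad and linear speed of brush_box below 0.01 m/s); the robot touches nothing.
It fails at once if the box touches a batten (contact force between brush_box and batten_a above 0.2 N or contact force between brush_box and batten_b above 0.2 N).
It fails at once if the robot touches a batten (contact force between any of the fingers, the arm and batten_a above 0.2 N or contact force between any of the fingers, the arm and batten_b above 0.2 N).
It fails at once if the box is lifted or tipped (z of brush_box in the frame of lane above 0.022 m or angle between brush_box's own z axis and vertical above 0.15 rad).
It fails at once if a bystander is shifted more than 20 mm or knocked over (distance of any of squeeze_tall, squeeze_short, brush_jar, paint_jar, tape, mug from where it was at the start of the episode above 0.02 m or angle between any of squeeze_tall, squeeze_short, brush_jar, paint_jar, tape, mug's own z axis and vertical above 0.3 rad).
It also fails if it takes over 64 s, if anything falls off the work surface, if the arm or the gripper's body presses on something with over 40 N, if the wrist force passes 120 N, or if a joint passes its speed limit or range.

ROBOT

A 7-joint arm with a two-finger parallel gripper is mounted at the origin on the work surface. World frame = base frame: x ahead of the robot, y to its left, z up, the work surface at z = 0. Lengths are in m, angles in rad, forces in N, time in s.
With the tool pointing down it reaches from about 0.425 to 1.025 m from the base axis. Payload 3.6 kg.
Tool frame: the origin (TCP) lies between the finger pads; the fingertips stand 25 mm ahead of it and the grasp point (between the pads) lies 6 mm ahead of it; z points along the fingers, y is the line along which they close (so a half turn about z gives the same grasp; the last joint's range is limited). The gripper opens to 85 mm and grips with 20 to 120 N. Pads are 22 mm wide; open, the fingers measure 114 mm over their backs; the gripper's body (76 mm by 85 mm) begins 54 mm behind the grasp point. The pads swing forward as they close: fully open they stand 13 mm farther back than shut.
Start: joints at [1.073, 0.591, 0.048, 1.609, -0.033, 0.943, -0.034], TCP at [0.286, -0.666, 0.226] pointing down, gripper open.
Joint ranges: [-2.69, 2.69], [-0.47, 2.24], [-1.27, 1.36], [0.19, 2.51], [-1.53, 4.68], [0.08, 2.07], [-3.09, 3.09]. Speed limits (rad/s): [2.57, 2.57, 3.14, 3.14, 3.14, 3.14, 3.14].

INTERFACE

Orientations are given as a rotation vector (axis times angle).
In Python, from plant import arm gives the robot as it stands. The module is installed in compiled form; this text tells all that it offers.
- The arm moves only by the tool move_arm, never from a script. Its argument "targets" is a list of rows, each an object with "dp": the shift along the tool's x, y, z in cm, a list of three; "twist": the turn about the tool's z in rad. A call has 1 to 20 rows; each row shifts and turns the commanded pose from where the row before left it, along the tool's axes as they then stand; what a row does not reach is not made up. A row lasts 1/8 s, in which the tool goes at most 62.5 mm and 10.7 degrees, less where a joint would pass 70% of its speed; a pose out of reach is approached as far as the arm can. A call with a gripper value outside its range is refused whole. "claw" is the finger opening in cm, from 0 to 8.54, set as the call begins (left out, the last holds). The fingers move at their own pace and stop on an object; the grip force is fixed at half the most. Time passes only in rows, so rows that do not move let the fingers close. It gives the time, the measured TCP pose, the force, the opening and the grip force at its end, in the units of the state.
- arm.observe(): the state, without advancing time (a new reading comes with each control period).
- arm.snapshot(name): name is "side" or "top" or "wrist"; returns a dict with "color" (480x640x3 uint8, red, green, blue), "range_z" (480x640 float32, m along the optical axis (not along the pixel's ray), 0 where there is no reading), "fx", "fy", "cx", "cy" (pixels), "world_from_camera" (4x4, takes a point from camera to world coordinates). Camera axes: x right, y down, z forward; pixel columns grow to the right and rows downward; lengths in m; the calibration is good to about 2 mm. A picture is of the moment at which its call begins.
- arm.hand_in(): hands the job in; it is judged then, once.
The state is a dict: "t": time; "qpos": joint angles; "qvel": joint speeds; "tau": joint torques, N m; "ee_pos": TCP position; "tool_rot": TCP orientation; "ft_force": force on the tool from outside, world axes, zero at the start; "ft_torque": the same for the moment, N m; "opening": finger opening in m; "grip_force": force on a finger pad.
Only numpy, scipy, OpenCV 4.12 (cv2) and the standard library are available. Lean on these libraries where they do the work, as an engineer would, in place of code of your own. Each camera call takes 0.05 s, during which the arm holds its last target. There are 200 camera calls.

## Working session

There is one attempt and no reset: what is moved stays moved. The work goes in short steps, Python scripts to look and compute and a tool call to move; the robot and the scene stay as the last step left them, time stands still between calls to the robot, and variables do not carry over. Pictures are saved under pics/ and viewed, at most 10 in all, crops included, and the job is handed in when it is done.

Besides the shell and the picture viewer there is one more tool, called by a JSON object that holds its "api" and its "payload", one argument or row to a line. move_arm: Moves the arm, as the interface text tells. Its arguments: {"type":"object","properties":{"targets":{"type":"array"},"claw":{"type":"number"}},"required":["targets"]}

```bash
mkdir -p pics
cat > h.py <<'E'
import numpy as np, cv2
from plant import arm
def snap(n):
    s=arm.snapshot(n); z=s["range_z"]; v,u=np.mgrid[0:480,0:640]
    p=np.stack([(u-s["cx"])/s["fx"]*z,(v-s["cy"])/s["fy"]*z,z,np.ones_like(z)],-1)
    P=(p@np.array(s["world_from_camera"]).T)[...,:3]; P[z==0]=np.nan
    return s,P
def save(s,f): cv2.imwrite("pics/"+f,s["color"][...,::-1])
E
python3 - <<'E'
from h import *
s,P=snap("top"); save(s,"top1.png"); np.save("P.npy",P); np.save("C.npy",s["color"])
print(arm.observe()); print(np.nanmin(P,(0,1)),np.nanmax(P,(0,1)))
E
```

```text
{'t': 0.05, 'qpos': array([ 1.07247281,  0.59208861,  0.04831833,  1.60981656, -0.03332726,
        0.94271239, -0.03369687]), 'qvel': array([ 0.00019424, -0.00181664, -0.00023894, -0.00167215, -0.00052096,
       -0.00037155,  0.00018116]), 'tau': array([ 3.72964656e-03, -5.50447762e+01,  1.55378032e+00, -1.99020553e+01,
        9.57277953e-03,  3.98064920e-03, -2.85265997e-05]), 'ee_pos': array([ 0.28521879, -0.66563154,  0.22516559]), 'tool_rot': array([-3.07533425e+00, -6.31210678e-01,  8.71899839e-04]), 'ft_force': array([ 0.11468354, -0.52505509,  0.31755477]), 'ft_torque': array([-0.01225548,  0.00714014,  0.02985608]), 'grip_force': 0.0, 'opening': 0.08571179812662218}
[-0.13973613 -1.49439964 -0.76661962] [1.28508128 1.21978826 0.84786417]
```

View pics/top1.png

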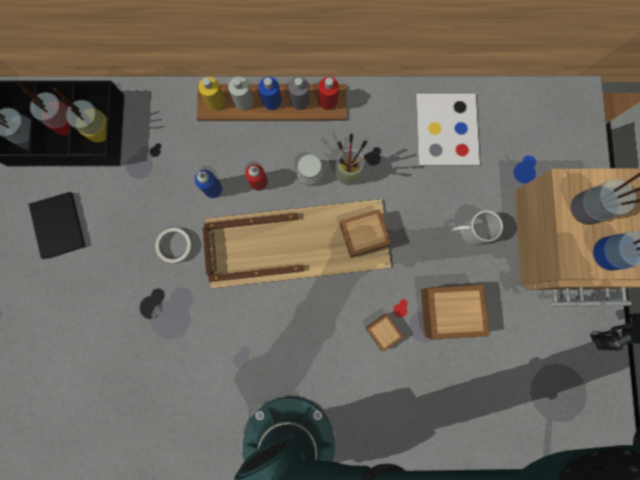

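Three box-like candidates: (365,232) on the apron, small (384,332) and large (455,311). The middle-sized one, on the apron, fits. I'll confirm it with an enlarged crop and measure the sizes.

```bash
cat >> h.py <<'E'
def rect(P,m):
    q=P[m][:,:2].astype(np.float32); (c,sz,a)=cv2.minAreaRect(q); return np.round(c,4),np.round(sz,4),round(a,2),len(q)
E
python3 - <<'E'
from h import *
P=np.load("P.npy");C=np.load("C.npy")
v,u=np.mgrid[0:480,0:640]
def w(a,b,c,d): return (u>=a)&(u<c)&(v>=b)&(v<d)
for n,b in dict(box=(325,195,405,270),small=(360,310,410,355),large=(415,275,500,345)).items():
    m=w(*b); zt=np.nanpercentile(P[m][:,2],98); mm=m&(abs(P[...,2]-zt)<.006); print(n,zt,rect(P,mm))
print("bed",rect(P,w(195,190,400,295)&(abs(P[...,2]-.012)<.004)))
print("bedz",P[250,260],P[215,330],P[300,300])
m=w(195,190,325,295)
bt=m&(abs(P[...,2]-.030)<.005)
n,l=cv2.connectedComponents(bt.astype(np.uint8))
for i in range(1,n):
    if (l==i).sum()>30: print("batt",rect(P,l==i))
print("stop",rect(P,m&(abs(P[...,2]-.052)<.005)))
for nm,b in dict(bl=(190,165,224,200),rd=(243,160,270,192),pj=(295,150,324,186),bj=(330,130,368,184),tape=(150,222,195,268),mug=(455,205,508,250)).items():
    m=w(*b)&(P[...,2]>.018); print(nm,rect(P,m),np.nanmax(P[m][:,2]))
cv2.imwrite("pics/crop1.png",cv2.resize(C[185:350,185:500,::-1],None,fx=2.5,fy=2.5,interpolation=cv2.INTER_CUBIC))
E
```

```text
box 0.07639992419368397 (array([ 0.5094, -0.1899]), array([0.09  , 0.1003]), 16.8, 1344)
small 0.046218817082248814 (array([ 0.267 , -0.2359]), array([0.0688, 0.0624]), 34.81, 625)
large 0.08623523804573681 (array([ 0.3169, -0.4042]), array([0.1209, 0.1352]), 3.12, 2440)
bed (array([ 0.5003, -0.027 ]), array([0.4891, 0.2522]), 89.39, 8146)
bedz [0.47294519 0.07401488 0.01484809] [ 0.56353655 -0.10511176  0.01473577] [ 0.34651434 -0.02786937  0.00140745]
batt (array([0.5459, 0.0958]), array([0.0202, 0.2396]), 7.03, 589)
batt (array([0.4132, 0.08  ]), array([0.0256, 0.2379]), 3.84, 610)
stop (array([0.5147, 0.1974]), array([0.0295, 0.2113]), 89.85, 275)
bl (array([0.6348, 0.2003]), array([0.0478, 0.0481]), 0.9, 519) 0.15379872330880162
rd (array([0.6535, 0.0801]), array([0.046 , 0.0456]), 0.68, 417) 0.1318526691848838
pj (array([ 0.6726, -0.0525]), array([0.0634, 0.062 ]), 37.59, 635) 0.08773395953118568
bj (array([ 0.6789, -0.1521]), array([0.0736, 0.0701]), 66.41, 963) 0.20003711614673736
tape (array([0.4848, 0.2929]), array([0.0894, 0.0887]), 42.91, 400) 0.03369968029791237
mug (array([ 0.5278, -0.4715]), array([0.0978, 0.0768]), 60.8, 786) 0.09206874039939139
```

View pics/crop1.png

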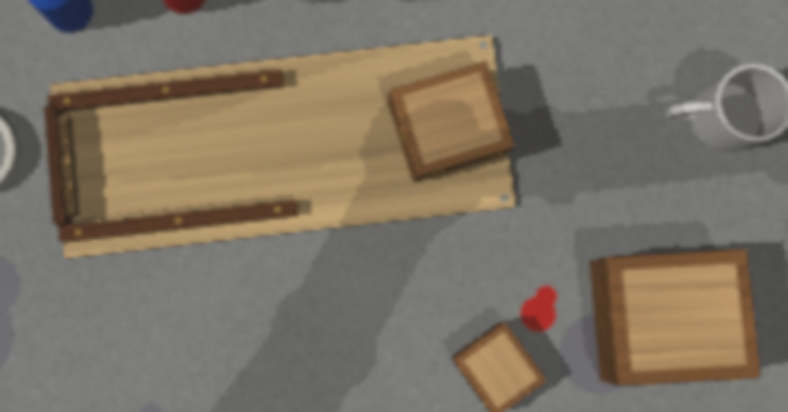

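```bash
cat >> h.py <<'E'
from scipy.optimize import least_squares
def edgefit(P,mask,L,W,x0):
    # fit an LxW rectangle (x,y,yaw) to the outline points of mask
    cs=max(cv2.findContours(mask.astype(np.uint8),cv2.RETR_EXTERNAL,cv2.CHAIN_APPROX_NONE)[0],key=cv2.contourArea)[:,0]
    q=P[cs[:,1],cs[:,0],:2]; q=q[np.isfinite(q).all(1)]
    def r(p):
        c,s=np.cos(p[2]),np.sin(p[2]); d=q-p[:2]
        a=np.abs(d@[c,s])-L/2; b=np.abs(d@[-s,c])-W/2
        return np.where((a>0)&(b>0),np.hypot(a,b),np.maximum(a,b))
    f=least_squares(r,x0,loss="soft_l1",f_scale=.002); return f.x,np.median(abs(f.fun))
def inlane(lane,p):
    c,s=np.cos(lane[2]),np.sin(lane[2]); d=np.array(p[:2])-lane[:2]; return d@[c,s],d@[-s,c]
E
python3 - <<'E'
from h import *
P=np.load("P.npy");C=np.load("C.npy").astype(int)
v,u=np.mgrid[0:480,0:640]
z=P[...,2]; w=lambda a,b,c,d:(u>=a)&(u<c)&(v>=b)&(v<d)
# bed or anything standing on it (outline by height > 8 mm)
bed=w(195,195,400,300)&(z>.0085)
print("bed z near", [round(float(z[y,x]),4) for x,y in((260,245),(230,283),(380,262),(240,210),(300,320),(350,290))])
lane,r=edgefit(P,bed,.46,.18,[.49,0,1.68]); print("lane(outline)",lane,r)
for nm,b,x0 in(("a",(203,250,325,290),.42),("b",(203,205,325,245),.55)):
    m=w(*b)&(abs(z-.032)<.004)&(u>216)
    q=P[m][:,:2].astype(np.float32); vx,vy,x,y=cv2.fitLine(q,cv2.DIST_HUBER,0,.001,.001).ravel()
    print(nm,"yaw",np.arctan2(vy,vx)%np.pi,"lane y",inlane(lane,(x,y)), "ends",[inlane(lane,k)[0] for k in (q[q[:,1].argmin()],q[q[:,1].argmax()])])
bx=w(325,195,405,270)&(abs(z-.0745)<.006)
box,r=edgefit(P,bx,.1,.09,[.51,-.19,1.86]); print("box",box,r,"in lane",inlane(lane,box),box[2]-lane[2])
np.save("lane.npy",lane)
E
```

```text
bed z near [0.014, 0.0181, 0.0149, -0.0004, 0.0029, 0.0]
lane(outline) [ 0.49164422 -0.02065613  1.68164939] 0.0015614961390069057
a yaw 1.683126 lane y (np.float64(0.1003139192327018), np.float64(0.06703629241800745)) ends [np.float64(-0.009922969240281604), np.float64(0.20830236439880637)]
b yaw 1.6812339 lane y (np.float64(0.09486631581525588), np.float64(-0.06680308471194579)) ends [np.float64(-0.009300427447758297), np.float64(0.19629537290754906)]
box [ 0.50934598 -0.19009474  1.86336943] 0.0011670851309215566 in lane (np.float64(-0.17035689243259858), np.float64(0.0011512273170970777)) 0.18172003859522823
```

The crop confirms that (365,232) is a 100×90 mm box on the apron. The other two measure about 62×69 and 121×135 mm, so the middle-sized one is this. The lane yaw is 1.682 rad. In the lane frame the box is at (-170, +1) mm, skewed by +0.18 rad.

{"api": "move_arm", "payload": {
  "targets": [
    {"dp":[0,0,0],"twist":-0.146},
    {"dp":[0,0,0],"twist":-0.146},
    {"dp":[0,0,0],"twist":-0.146},
    {"dp":[0,0,0],"twist":-0.146},
    {"dp":[0,0,0],"twist":-0.146},
    {"dp":[0,0,0],"twist":-0.146},
    {"dp":[0,0,0],"twist":-0.146},
    {"dp":[0,0,0],"twist":-0.146},
    {"dp":[0,0,0],"twist":-0.146},
    {"dp":[0,0,0],"twist":-0.145},
    {"dp":[0,0,0],"twist":0}
  ],
  "claw": 5.5
}}

```text
t: 1.42
ee_pos: [0.285, -0.666, 0.2255]
tool_rot: [-1.875, -2.519, -0.002]
ft_force: [0.1, -0.3, -1.1]
opening: 0.0551
grip_force: 0.0
```

{"api": "move_arm", "payload": {
  "targets": [
    {"dp":[2.47,2.93,0],"twist":0},
    {"dp":[2.47,2.93,0],"twist":0},
    {"dp":[2.47,2.93,0],"twist":0},
    {"dp":[2.47,2.93,0],"twist":0},
    {"dp":[2.47,2.93,0],"twist":0},
    {"dp":[2.47,2.93,0],"twist":0},
    {"dp":[2.47,2.93,0],"twist":0},
    {"dp":[2.47,2.93,0],"twist":0},
    {"dp":[2.47,2.93,0],"twist":0},
    {"dp":[2.47,2.93,0],"twist":0},
    {"dp":[2.47,2.93,0],"twist":0},
    {"dp":[2.47,2.93,0],"twist":0},
    {"dp":[0,0,0],"twist":0},
    {"dp":[0,0,0],"twist":0}
  ]
}}

```text
t: 3.18
ee_pos: [0.5359, -0.2817, 0.226]
tool_rot: [-1.875, -2.52, 0.002]
ft_force: [-0.4, -0.6, -0.0]
opening: 0.0552
grip_force: 0.0
```

```bash
cat >> h.py <<'E'
def tool():
    o=arm.observe(); R=cv2.Rodrigues(np.array(o["tool_rot"]))[0]; p=o["ee_pos"]; y=np.arctan2(R[1,0],R[0,0])
    L=np.load("lane.npy"); print("t",o["t"],"tcp",p,"yaw",y,"tilt",R[2,2],"lane",inlane(L,p),"rel",y-L[2],"F",o["ft_force"],"open",o["opening"])
    return p,y,R
E
python3 - <<'E'
from h import *
tool()
E
```

```text
t 3.175 tcp [ 0.53585455 -0.2817498   0.22601616] yaw 1.8621256643651838 tilt -0.9999991544294463 lane (np.float64(-0.26438192279117106), np.float64(-0.015055187341594707)) rel 0.1804762743603432 F [-0.39039475 -0.57444653 -0.03573148] open 0.05523004575271158
```

{"api": "move_arm", "payload": {
  "targets": [
    {"dp":[0,0,3],"twist":0},
    {"dp":[0,0,3],"twist":0},
    {"dp":[0,0,3],"twist":0},
    {"dp":[0,0,3],"twist":0},
    {"dp":[0,0,2],"twist":0},
    {"dp":[0,0,1.8],"twist":0},
    {"dp":[0,0,0],"twist":0},
    {"dp":[0,0,0],"twist":0}
  ]
}}

```text
t: 4.18
ee_pos: [0.5372, -0.2814, 0.069]
tool_rot: [1.873, 2.521, 0.0]
ft_force: [-0.1, -0.7, 0.1]
opening: 0.0547
grip_force: 0.0
```

Run:
```python
from h import *
p,y,R=tool()
s,P=snap("side"); save(s,"side1.png")
s,P=snap("top"); save(s,"top2.png")
# points of the gripper in tool axes (top view)
q=(P-p)@R; m=(abs(q[...,0])<.06)&(abs(q[...,1])<.08)&(P[...,2]>.05)
print(m.sum(), np.nanpercentile(q[m],[1,50,99],axis=0))
```

```text
t 4.175 tcp [ 0.53716995 -0.28137616  0.0689546 ] yaw 1.8635940936467708 tilt -0.999999087930615 lane (np.float64(-0.2641560953071008), np.float64(-0.016403842934642456)) rel 0.18194470364193016 F [-0.10506813 -0.72515169  0.08188998] open 0.054748253949722436
3946 [[-0.03763666 -0.07791177 -0.52702876]
 [ 0.02987303 -0.02021571 -0.37136995]
 [ 0.05908422  0.05924993 -0.00206837]]
```

View pics/side1.png

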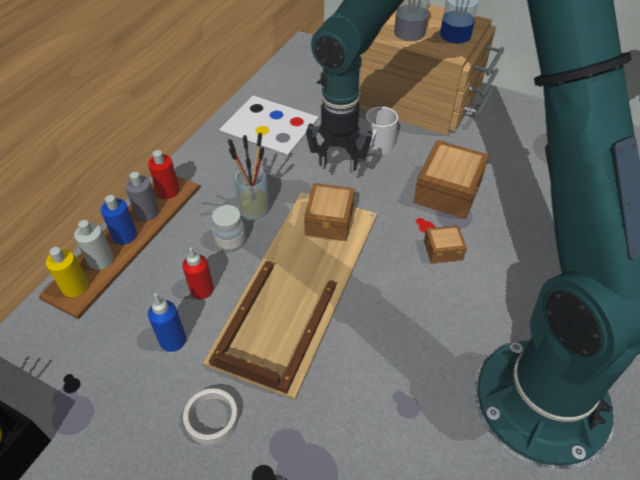

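View pics/top2.png

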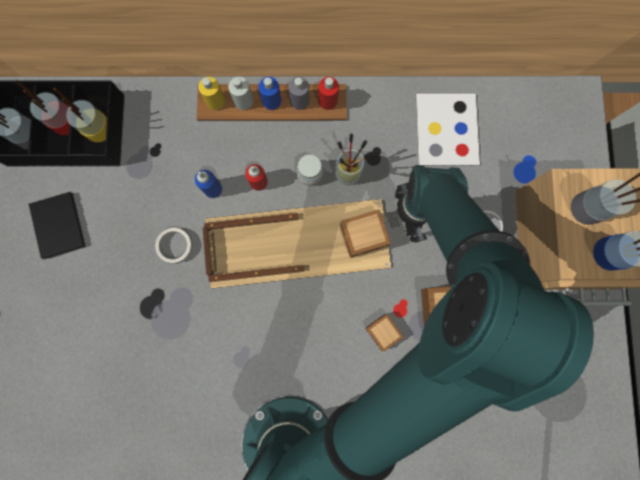

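The side view shows the gripper at (340,145) behind the box at (330,210), with the clasp facing the lane. The top view shows the box at (365,232) unmoved and still visible. Next I creep up to contact.

{"api": "move_arm", "payload": {
  "targets": [
    {"dp":[0.7,0,0],"twist":0},
    {"dp":[0.7,0,0],"twist":0},
    {"dp":[0.5,0,0],"twist":0},
    {"dp":[0.4,0,0],"twist":0},
    {"dp":[0.4,0,0],"twist":0},
    {"dp":[0.4,0,0],"twist":0},
    {"dp":[0.4,0,0],"twist":0},
    {"dp":[0.4,0,0],"twist":0},
    {"dp":[0,0,0],"twist":0}
  ]
}}

```text
t: 5.4
ee_pos: [0.5252, -0.2433, 0.0683]
tool_rot: [-1.872, -2.522, -0.0]
ft_force: [0.7, 1.0, 0.3]
opening: 0.0551
grip_force: 0.0
```

```bash
cat >> h.py <<'E'
def look(guess=None):
    p,y,R=tool(); L=np.load("lane.npy")
    s,P=snap("top"); z=P[...,2]
    a,b=(P[...,:2]-L[:2])@[np.cos(L[2]),np.sin(L[2])],(P[...,:2]-L[:2])@[-np.sin(L[2]),np.cos(L[2])]
    m=(abs(z-.0745)<.006)&(abs(b)<.085)&(abs(a)<.26)
    m=cv2.morphologyEx(m.astype(np.uint8),cv2.MORPH_OPEN,np.ones((5,5)))
    x0=guess or np.r_[p[:2]+.065*np.array([np.cos(y),np.sin(y)]),y]
    x,r=edgefit(P,m,.1,.09,x0)
    d=x[:2]-p[:2]
    print("BOX lane mm",np.round(np.array(inlane(L,x))*1e3,1),"rel yaw",round(x[2]-L[2],4),"res",r,"area",m.sum(),"| in tool mm",np.round(np.array([d@R[:2,0],d@R[:2,1]])*1e3,1),"dyaw",round(x[2]-y,4))
    return s,P
E
python3 - <<'E'
from h import *
look()
E
```

```text
t 5.4 tcp [ 0.52516814 -0.24328198  0.06827724] yaw 1.864417618219674 tilt -0.9999999590085711 lane (np.float64(-0.2249680145807856), np.float64(-0.008689915372689953)) rel 0.18276822821483352 F [0.73038031 1.00753049 0.25887091] open 0.05514213854749098
BOX lane mm [-1.698e+02  1.000e-01] rel yaw 0.1532 res 0.0034574534941667484 area 1279 | in tool mm [55.9  1.4] dyaw -0.0296
```

{"api": "move_arm", "payload": {
  "targets": [
    {"dp":[0.4,0,0],"twist":0},
    {"dp":[0.4,0,0],"twist":0},
    {"dp":[0.4,0,0],"twist":0},
    {"dp":[0,0,0],"twist":0}
  ]
}}

```text
t: 5.95
ee_pos: [0.5217, -0.2317, 0.0683]
tool_rot: [-1.872, -2.522, -0.0]
ft_force: [-0.9, -0.2, 0.6]
opening: 0.0551
grip_force: 0.0
```

```bash
sed -i 's/loss="soft_l1",f_scale=.002/loss="cauchy",f_scale=.001/' h.py
python3 - <<'E'
from h import *
s,P=look(); cv2.imwrite("pics/c2.png",cv2.resize(s["color"][180:300,190:450,::-1],None,fx=3,fy=3))
E
```

```text
t 5.95 tcp [ 0.52167165 -0.23165258  0.06829658] yaw 1.8646513114608467 tilt -0.999999935724047 lane (np.float64(-0.2130231926314579), np.float64(-0.006501395781298303)) rel 0.18300192145600613 F [-0.91343647 -0.24757325  0.57299018] open 0.05508421675694373
BOX lane mm [-155.3    4.3] rel yaw 0.217 res 0.005178239627699772 area 1164 | in tool mm [58.7 -0.1] dyaw 0.034
```

View pics/c2.png

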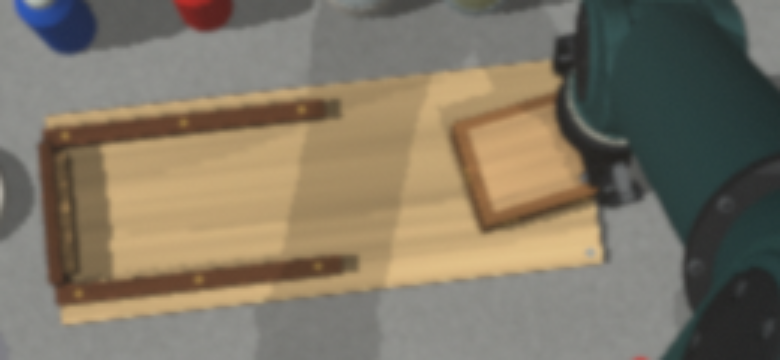

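The crop shows the front and the two sides of the box (front corners at (455,125) and (487,228)), while the gripper hides its rear. I'll fit only the visible edges.

```bash
python3 - <<'E'
s=open('h.py').read()
s=s.replace("def edgefit(P,mask,L,W,x0):","def edgefit(P,mask,L,W,x0,vis=None):").replace("q=q[np.isfinite(q).all(1)]","q=q[np.isfinite(q).all(1)]\n    if vis: q=q[(q-vis[0][:2])@vis[1][:2,0]>vis[2]]")
s=s.replace("x,r=edgefit(P,m,.1,.09,x0)","x,r=edgefit(P,m,.1,.09,x0,(p,R,.04))")
open('h.py','w').write(s)
E
python3 - <<'E'
from h import *
look()
E
```

```text
t 6.0 tcp [ 0.52178037 -0.23199766  0.06830871] yaw 1.8642989316484677 tilt -0.9999999978594931 lane (np.float64(-0.2133781786174303), np.float64(-0.006571281885349285)) rel 0.18264954164362712 F [ 0.9244572   0.10224774 -0.21412008] open 0.05488637765400645
BOX lane mm [-1.728e+02  1.000e-01] rel yaw 0.2282 res 0.0017929990020047332 area 1123 | in tool mm [41.2  0.8] dyaw 0.0456
```

Run:
```python
from h import *
s,P=snap("side"); np.save("Ps.npy",P); cv2.imwrite("pics/c3.png",cv2.resize(s["color"][90:260,220:440,::-1],None,fx=3.5,fy=3.5,interpolation=cv2.INTER_CUBIC))
```

```text
(no output)
```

View pics/c3.png

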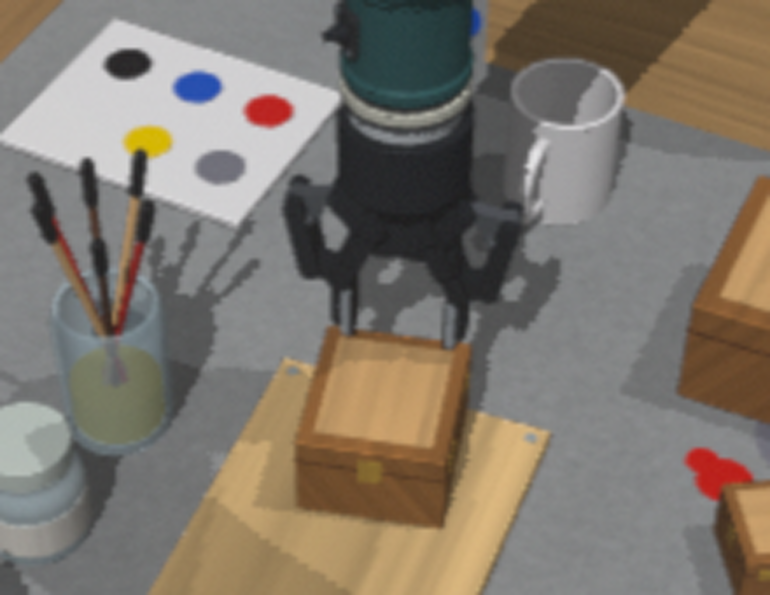

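Run:
```python
from h import *
p,y,R=tool(); L=np.load("lane.npy")
P=np.load("Ps.npy"); q=(P-p)@R
a,b=inlane(L,(0,0))
A=(P[...,:2]-L[:2])@[np.cos(L[2]),np.sin(L[2])];B=(P[...,:2]-L[:2])@[-np.sin(L[2]),np.cos(L[2])]
m=(P[...,2]>.066)&(P[...,2]<.079)&(abs(B)<.08)&(abs(A)<.23)&(q[...,0]>-.02)
m=cv2.morphologyEx(m.astype(np.uint8),cv2.MORPH_OPEN,np.ones((3,3)))>0
print("side z",np.nanmedian(P[m][:,2])); x,r=edgefit(P,m,.1,.09,[.51,-.19,1.86]); print(x,r,inlane(L,x),x[2]-L[2], rect(P,m))
# finger points: below box-top+30mm, near tool
for lo,hi in((-.03,-.01),(-.01,.0),(0,.01),(.01,.03)):
    for sg in(1,-1):
        f=(abs(q[...,0])<.035)&(q[...,1]*sg>.02)&(q[...,1]*sg<.06)&(q[...,2]>lo)&(q[...,2]<hi)
        if f.sum()>3: print(lo,sg,f.sum(),np.round(np.percentile(q[f],[3,50,97],axis=0)*1e3,1).tolist())
```

```text
t 6.1 tcp [ 0.52187489 -0.23239779  0.06834527] yaw 1.8637271902293187 tilt -0.9999999711121521 lane (np.float64(-0.21378631469546835), np.float64(-0.006620949077673667)) rel 0.18207780022447806 F [ 0.3609087  -0.10809862  0.17954177] open 0.05501237833599012
side z 0.07099681377204992
[ 0.50924434 -0.18692372  1.85954692] 0.0012751460248934324 (np.float64(-0.16719408843574143), np.float64(0.000901447061370528)) 0.17789752858293184 (array([ 0.5091, -0.1866]), array([0.0905, 0.1041]), 16.46, 1533)
-0.03 1 47 [[-2.1, 27.4, -29.0], [9.5, 32.0, -22.1], [13.5, 40.6, -11.7]]
-0.03 -1 48 [[-0.5, -40.5, -29.0], [9.0, -33.6, -21.5], [14.9, -27.7, -10.8]]
-0.01 1 138 [[-1.4, 21.4, -6.1], [17.2, 33.2, -2.5], [34.0, 45.0, -0.3]]
-0.01 -1 128 [[-1.2, -42.7, -5.9], [17.5, -32.2, -2.7], [34.2, -21.0, -0.5]]
0 1 12 [[-1.3, 21.3, 0.1], [9.2, 30.2, 0.5], [33.5, 42.5, 2.3]]
0 -1 19 [[-1.3, -44.8, 0.1], [16.4, -43.5, 1.0], [34.5, -27.8, 9.2]]
0.01 -1 7 [[-0.8, -44.5, 12.9], [22.9, -43.9, 16.0], [32.7, -43.7, 24.2]]
```

Run:
```python
from h import *
p,y,R=tool()
P=np.load("Ps.npy"); q=(P-p)@R*1e3
for u in (316,319,333,346,349,352):
    print(u,[(v,*np.round(q[v,u]).astype(int).tolist()) for v in range(168,200,2)])
```

```text
t 6.1 tcp [ 0.52187489 -0.23239779  0.06834527] yaw 1.8637271902293187 tilt -0.9999999711121521 lane (np.float64(-0.21378631469546835), np.float64(-0.006620949077673667)) rel 0.18207780022447806 F [ 0.3609087  -0.10809862  0.17954177] open 0.05501237833599012
316 [(168, 16, 35, -63), (170, 13, 36, -55), (172, 12, 36, -49), (174, 8, 37, -39), (176, 9, 36, -34), (178, 9, 36, -28), (180, 10, 36, -23), (182, 7, 37, -15), (184, 0, 39, -1), (186, 6, 37, -2), (188, 13, 36, -3), (190, 19, 35, -3), (192, 26, 33, -4), (194, 32, 32, -5), (196, 38, 31, -5), (198, 39, 31, 0)]
319 [(168, 11, 30, -60), (170, 15, 29, -58), (172, 8, 30, -46), (174, 13, 29, -45), (176, 15, 29, -41), (178, 12, 30, -32), (180, 12, 30, -27), (182, 8, 30, -17), (184, 11, 30, -14), (186, 6, 31, -3), (188, 11, 30, -2), (190, 19, 28, -5), (192, 23, 27, -3), (194, 27, 27, -1), (196, 34, 25, -2), (198, 42, 24, -4)]
333 [(168, -134, 24, 72), (170, -126, 23, 70), (172, -118, 22, 70), (174, -117, 21, 75), (176, -107, 20, 72), (178, -99, 18, 70), (180, -91, 17, 70), (182, -83, 15, 67), (184, -77, 14, 69), (186, 0, 1, -3), (188, 5,
[... 398 characters left out ...]
, (196, 25, -31, -4), (198, 29, -31, -2)]
349 [(168, 15, -33, -75), (170, 12, -32, -66), (172, 13, -33, -61), (174, 13, -33, -56), (176, 16, -33, -53), (178, 11, -33, -43), (180, 11, -33, -37), (182, 11, -34, -32), (184, 8, -33, -23), (186, 10, -34, -19), (188, 7, -34, -10), (190, 6, -34, -4), (192, 10, -35, -1), (194, 16, -36, -2), (196, 21, -36, -1), (198, 29, -38, -3)]
352 [(168, 2, -37, -63), (170, 5, -38, -60), (172, 10, -38, -59), (174, 14, -39, -58), (176, 14, -39, -52), (178, 7, -39, -40), (180, 9, -39, -36), (182, 7, -39, -29), (184, 9, -40, -25), (186, 9, -40, -20), (188, -2, -39, -2), (190, 4, -40, -3), (192, 13, -41, -6), (194, 13, -42, 0), (196, 22, -43, -3), (198, 26, -43, -1)]
```

{"api": "move_arm", "payload": {
  "targets": [
    {"dp":[-1.5,0,0],"twist":0},
    {"dp":[-2.0,0,0],"twist":0},
    {"dp":[-2.0,0,0],"twist":0},
    {"dp":[0,0,0],"twist":0}
  ]
}}

```text
t: 6.6
ee_pos: [0.5381, -0.2886, 0.0682]
tool_rot: [1.878, 2.516, -0.001]
ft_force: [-0.8, 0.9, 0.6]
opening: 0.0547
grip_force: 0.0
```

Run:
```python
from h import *
p,y,R=tool()
s,P=snap("side"); np.save("Ps2.npy",P); q=(P-p)@R*1e3
f=(abs(q[...,0])<30)&(abs(q[...,1])<60)&(abs(q[...,1])>15)&(P[...,2]>.015)&(q[...,2]>-60)
f=cv2.morphologyEx(f.astype(np.uint8),cv2.MORPH_OPEN,np.ones((2,2)))>0
for lo in range(-60,60,6):
    k=f&(q[...,2]>=lo)&(q[...,2]<lo+6)
    if k.sum()>2: print(lo,k.sum(),np.round(np.percentile(q[k],[5,50,95],axis=0)).tolist())
s2,P2=snap("wrist"); print(np.round(s2["world_from_camera"],3)); save(s2,"wrist1.png")
cv2.imwrite("pics/c4.png",cv2.resize(s["color"][90:260,220:440,::-1],None,fx=3.5,fy=3.5,interpolation=cv2.INTER_CUBIC))
```

```text
t 6.6 tcp [ 0.53807329 -0.28859549  0.06823426] yaw 1.8590447136848183 tilt -0.9999980010222799 lane (np.float64(-0.2714310401911172), np.float64(-0.016502989651096603)) rel 0.17739532367997768 F [-0.84150807  0.93777579  0.63595279] open 0.05465624661956307
-60 32 [[4.0, -47.0, -59.0], [13.0, -1.0, -56.0], [15.0, 55.0, -54.0]]
-54 35 [[5.0, -53.0, -54.0], [11.0, 31.0, -52.0], [15.0, 48.0, -49.0]]
-48 22 [[4.0, -39.0, -48.0], [10.0, 28.0, -45.0], [13.0, 35.0, -42.0]]
-42 24 [[-7.0, -40.0, -41.0], [9.0, -30.0, -39.0], [11.0, 36.0, -36.0]]
-36 33 [[-5.0, -40.0, -36.0], [9.0, 28.0, -33.0], [13.0, 38.0, -30.0]]
-30 24 [[-4.0, -40.0, -30.0], [8.0, -1.0, -27.0], [13.0, 37.0, -25.0]]
-24 25 [[-5.0, -41.0, -23.0], [8.0, -31.0, -21.0], [13.0, 35.0, -18.0]]
-18 20 [[-10.0, -38.0, -18.0], [9.0, 28.0, -16.0], [14.0, 36.0, -13.0]]
-12 6 [[-7.0, -32.0, -12.0], [7.0, 28.0, -11.0], [10.0, 29.0, -10.0]]
[[ 0.958  0.271  0.091  0.513]
 [ 0.286 -0.908 -0.306 -0.207]
 [-0.     0.319 -0.948  0.216]
 [ 0.     0.     0.     1.   ]]
```

View pics/c4.png

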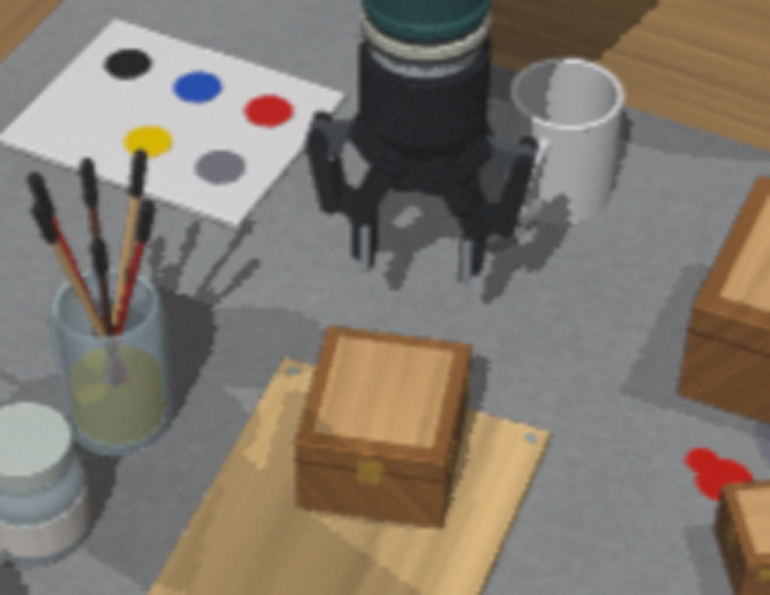

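The fingers are clear of the box here: tips at about (362,262) and (468,278) in the crop, box undisturbed. The cameras put the tips at z ≈ 79 mm, some 10 mm above the reported TCP instead of 25 mm below it. So the fingers had passed over the box lid. I trust the camera, so I'll lower the arm and check again.

{"api": "move_arm", "payload": {
  "targets": [
    {"dp":[0,0,1],"twist":0},
    {"dp":[0,0,1],"twist":0},
    {"dp":[0,0,0.8],"twist":0},
    {"dp":[0,0,0.4],"twist":0},
    {"dp":[0,0,0],"twist":0}
  ]
}}

```text
t: 7.32
ee_pos: [0.5375, -0.2847, 0.0358]
tool_rot: [-1.873, -2.522, 0.0]
ft_force: [-0.3, -0.1, -0.3]
opening: 0.0552
grip_force: 0.0
```

```bash
cat >> h.py <<'E'
def tips():
    p,y,R=tool(); s,P=snap("side"); q=(P-p)@R*1e3
    f=(abs(q[...,0])<30)&(abs(q[...,1])<45)&(abs(q[...,1])>22)&(P[...,2]>.015)&(q[...,2]>-60)
    for sg in(1,-1):
        k=f&(q[...,1]*sg>0); zz=np.sort(P[k][:,2]); print("finger",sg,k.sum(),"lowest z",np.round(zz[:8]*1e3,1),"front x",np.percentile(q[k][:,0],[50,80]))
    return s,P
E
python3 - <<'E'
from h import *
tips()
E
```

```text
t 7.325 tcp [ 0.53748235 -0.28469292  0.03582873] yaw 1.8640818513289659 tilt -0.9999996792396689 lane (np.float64(-0.26748705626206903), np.float64(-0.01634740420048753)) rel 0.18243246132412527 F [-0.29935436 -0.05414055 -0.30443394] open 0.05521063895054803
finger 1 131 lowest z [44.5 44.9 46.2 46.6 48.2 48.4 49.5 50.1] front x [ 9.49434076 12.73710007]
finger -1 120 lowest z [46.9 48.2 48.2 48.4 49.  50.1 51.8 51.9] front x [10.07394588 12.25384071]
```

{"api": "move_arm", "payload": {
  "targets": [
    {"dp":[0.5,0,0.4],"twist":0},
    {"dp":[0.7,0,0],"twist":0},
    {"dp":[0.7,0,0],"twist":0},
    {"dp":[0.6,0,0],"twist":0},
    {"dp":[0.5,0,0],"twist":0},
    {"dp":[0.4,0,0],"twist":0},
    {"dp":[0.4,0,0],"twist":0},
    {"dp":[0.4,0,0],"twist":0},
    {"dp":[0.4,0,0],"twist":0},
    {"dp":[0.4,0,0],"twist":0},
    {"dp":[0,0,0],"twist":0}
  ]
}}

```text
t: 8.75
ee_pos: [0.5232, -0.2365, 0.0323]
tool_rot: [-1.873, -2.522, -0.0]
ft_force: [0.2, -0.1, -0.9]
opening: 0.055
grip_force: 0.4
```

```bash
python3 - <<'E'
s=open('h.py').read()
s+='''
def sidebox():
    p,y,R=tool(); L=np.load("lane.npy"); s,P=snap("side"); q=(P-p)@R
    m=(abs(P[...,2]-.071)<.006)&(abs(q[...,1])<.06)&(q[...,0]>.005)&(q[...,0]<.15)
    m=cv2.morphologyEx(m.astype(np.uint8),cv2.MORPH_OPEN,np.ones((3,3)))
    x,r=edgefit(P,m,.1,.09,np.r_[p[:2]+.062*R[:2,0],y],(p,R,.02)); d=x[:2]-p[:2]
    print("SIDE BOX lane mm",np.round(np.array(inlane(L,x))*1e3,1),"rel yaw",round(x[2]-L[2],4),"res",r,"area",m.sum(),"| in tool mm",np.round(np.array([d@R[:2,0],d@R[:2,1]])*1e3,1),"dyaw",round(x[2]-y,4), rect(P,m>0))
    return s,P
'''
open('h.py','w').write(s)
E
python3 - <<'E'
from h import *
look(); sidebox()
E
```

```text
t 8.75 tcp [ 0.52317098 -0.23649705  0.03230394] yaw 1.8641697900431369 tilt -0.9999999118077716 lane (np.float64(-0.21800379824679092), np.float64(-0.007455606074825243)) rel 0.18252040003829628 F [ 0.20981102 -0.12401414 -0.89008732] open 0.05500957282242971
BOX lane mm [-162.     1.9] rel yaw 0.2247 res 0.0024301569012890496 area 1294 | in tool mm [56.8  1. ] dyaw 0.0422
t 8.8 tcp [ 0.52316995 -0.23647908  0.03232381] yaw 1.8641523776095301 tilt -0.9999998684469341 lane (np.float64(-0.21798582467891284), np.float64(-0.007456564897753734)) rel 0.18250298760468953 F [ 0.64271512 -0.85352775  0.82626894] open 0.05536287501808446
SIDE BOX lane mm [-156.9    2.7] rel yaw 0.1769 res 0.0010462151471463677 area 1597 | in tool mm [61.9  1.1] dyaw -0.0056 (array([ 0.5062, -0.1767]), array([0.0908, 0.1047]), 16.26, 1597)
```

Contact confirmed: the side fit puts the box 62 mm ahead of the TCP and square to the fingers, with its rear edge visible. Now I steer it square while pushing.

{"api": "move_arm", "payload": {
  "targets": [
    {"dp":[0.45,0.044,0],"twist":0.009},
    {"dp":[0.45,0.04,0],"twist":0.009},
    {"dp":[0.45,0.036,0],"twist":0.009},
    {"dp":[0.45,0.032,0],"twist":0.009},
    {"dp":[0.45,0.028,0],"twist":0.009},
    {"dp":[0.45,0.024,0],"twist":0.009},
    {"dp":[0.45,0.02,0],"twist":0.009},
    {"dp":[0.45,0.015,0],"twist":0.009},
    {"dp":[0.45,0.01,0],"twist":0.009},
    {"dp":[0.45,0.005,0],"twist":0.009}
  ]
}}

```text
t: 10.1
ee_pos: [0.5144, -0.1925, 0.0323]
tool_rot: [1.986, 2.434, -0.0]
ft_force: [0.4, -2.5, 0.3]
opening: 0.0547
grip_force: 1.3
```

Run:
```python
from h import *
sidebox()
```

```text
t 10.1 tcp [ 0.51439795 -0.19253789  0.03231136] yaw 1.77317041769182 tilt -0.9999999997161318 lane (np.float64(-0.17334392538129492), np.float64(-0.003599451453950348)) rel 0.09152102768697934 F [ 0.44276149 -2.46171078  0.25973271] open 0.05470983753292861
SIDE BOX lane mm [-111.2    1.3] rel yaw 0.0922 res 0.0007830353418869437 area 1712 | in tool mm [62.3  0.8] dyaw 0.0007 (array([ 0.5026, -0.1305]), array([0.0912, 0.1065]), 11.3, 1712)
```

{"api": "move_arm", "payload": {
  "targets": [
    {"dp":[0.45,0.0,0],"twist":0.009},
    {"dp":[0.45,-0.004,0],"twist":0.009},
    {"dp":[0.45,-0.008,0],"twist":0.009},
    {"dp":[0.45,-0.012,0],"twist":0.009},
    {"dp":[0.45,-0.016,0],"twist":0.009},
    {"dp":[0.45,-0.015,0],"twist":0.009},
    {"dp":[0.45,-0.015,0],"twist":0.009},
    {"dp":[0.45,-0.02,0],"twist":0.009},
    {"dp":[0.45,-0.02,0],"twist":0.009},
    {"dp":[0.45,-0.02,0],"twist":0.009}
  ]
}}

```text
t: 11.4
ee_pos: [0.5057, -0.1483, 0.0323]
tool_rot: [-2.093, -2.343, 0.0]
ft_force: [0.4, -2.1, 0.8]
opening: 0.0553
grip_force: 1.3
```

Run:
```python
from h import *
sidebox()
```

```text
t 11.4 tcp [ 0.50574492 -0.1483033   0.03226884] yaw 1.683250856498315 tilt -0.999999985085598 lane (np.float64(-0.12842359320429472), np.float64(0.00010696690656356318)) rel 0.0016014664934744793 F [ 0.44827528 -2.0739543   0.78210375] open 0.055251672177570106
SIDE BOX lane mm [-66.3  -0.3] rel yaw -0.0012 res 0.000701169794242347 area 1829 | in tool mm [62.1  0.5] dyaw -0.0028 (array([ 0.4993, -0.0887]), array([0.0907, 0.1093]), 6.49, 1829)
```

{"api": "move_arm", "payload": {
  "targets": [
    {"dp":[0.6,0,0],"twist":0},
    {"dp":[0.6,0,0],"twist":0},
    {"dp":[0.6,0,0],"twist":0},
    {"dp":[0.6,0,0],"twist":0},
    {"dp":[0.6,0,0],"twist":0},
    {"dp":[0.6,0,0],"twist":0},
    {"dp":[0.6,0,0],"twist":0},
    {"dp":[0.6,0,0],"twist":0},
    {"dp":[0.6,0,0],"twist":0},
    {"dp":[0.6,0,0],"twist":0}
  ]
}}

```text
t: 12.7
ee_pos: [0.499, -0.0886, 0.0323]
tool_rot: [-2.092, -2.343, 0.0]
ft_force: [0.2, -2.1, 0.2]
opening: 0.0552
grip_force: 1.1
```

Run:
```python
from h import *
s,P=sidebox(); L=np.load("lane.npy")
A=(P[...,:2]-L[:2])@[np.cos(L[2]),np.sin(L[2])];B=(P[...,:2]-L[:2])@[-np.sin(L[2]),np.cos(L[2])]
for sg in(1,-1):
    m=(abs(P[...,2]-.0285)<.004)&(A>.06)&(A<.19)&(B*sg>.05)&(B*sg<.085); print(sg,m.sum(),np.percentile(B[m],[5,50,95]))
m=(abs(P[...,2]-.05)<.005)&(A>.19)&(A<.25)&(abs(B)<.04);print("stop",m.sum(),np.percentile(A[m],[5,50,95]))
```

```text
t 12.7 tcp [ 0.49898283 -0.08855753  0.03225887] yaw 1.683917315457635 tilt -0.9999999818219004 lane (np.float64(-0.0682964750872057), np.float64(0.00021810433353796954)) rel 0.002267925452794417 F [ 0.19555247 -2.07308792  0.15702403] open 0.055246631965457704
SIDE BOX lane mm [-6.4 -0.1] rel yaw 0.0048 res 0.0007634637704893449 area 2005 | in tool mm [61.9  0.5] dyaw 0.0025 (array([ 0.4928, -0.0288]), array([0.0907, 0.1082]), 6.47, 2005)
1 559 [0.05977714 0.06740848 0.07453238]
-1 536 [-0.07400309 -0.06619874 -0.05904847]
stop 359 [0.22059379 0.22715486 0.23242849]
```

{"api": "move_arm", "payload": {
  "targets": [
    {"dp":[0.7,0,0],"twist":0},
    {"dp":[0.7,0,0],"twist":0},
    {"dp":[0.7,0,0],"twist":0},
    {"dp":[0.7,0,0],"twist":0},
    {"dp":[0.7,0,0],"twist":0},
    {"dp":[0.7,0,0],"twist":0},
    {"dp":[0.7,0,0],"twist":0},
    {"dp":[0.7,0,0],"twist":0},
    {"dp":[0.7,0,0],"twist":0},
    {"dp":[0.7,0,0],"twist":0},
    {"dp":[0.7,0,0],"twist":0},
    {"dp":[0.7,0,0],"twist":0},
    {"dp":[0.7,0,0],"twist":0},
    {"dp":[0.7,0,0],"twist":0},
    {"dp":[0.7,0,0],"twist":0},
    {"dp":[0.7,0,0],"twist":0},
    {"dp":[0.7,0,0],"twist":0},
    {"dp":[0.7,0,0],"twist":0},
    {"dp":[0.7,0,0],"twist":0},
    {"dp":[0.7,0,0],"twist":0}
  ]
}}

```text
t: 15.25
ee_pos: [0.4832, 0.0506, 0.0323]
tool_rot: [-2.092, -2.343, 0.0]
ft_force: [0.0, -2.1, -0.7]
opening: 0.0551
grip_force: 1.0
```

Run:
```python
from h import *
sidebox()
```

```text
t 15.25 tcp [0.48319106 0.050559   0.03226896] yaw 1.6838645104266845 tilt -0.9999999855826863 lane (np.float64(0.07171315755513068), np.float64(0.0005230176531200638)) rel 0.002215120421843908 F [ 1.90585181e-03 -2.10485023e+00 -6.73710638e-01] open 0.055107083071035526
SIDE BOX lane mm [133.4   0.2] rel yaw -0.0004 res 0.0006574857335051726 area 2522 | in tool mm [61.7  0.4] dyaw -0.0026 (array([0.477 , 0.1102]), array([0.0917, 0.1064]), 7.16, 2522)
```

{"api": "move_arm", "payload": {
  "targets": [
    {"dp":[0.5,0,0],"twist":0},
    {"dp":[0.5,0,0],"twist":0},
    {"dp":[0.4,0,0],"twist":0},
    {"dp":[0.3,0,0],"twist":0},
    {"dp":[0.3,0,0],"twist":0},
    {"dp":[0.2,0,0],"twist":0},
    {"dp":[0.1,0,0],"twist":0},
    {"dp":[0,0,0],"twist":0}
  ]
}}

```text
t: 16.3
ee_pos: [0.4807, 0.0731, 0.0323]
tool_rot: [-2.092, -2.343, -0.0]
ft_force: [-0.3, -1.6, -0.5]
opening: 0.0548
grip_force: 1.0
```

{"api": "move_arm", "payload": {
  "targets": [
    {"dp":[0.1,0,0],"twist":0},
    {"dp":[0.1,0,0],"twist":0}
  ]
}}

```text
t: 16.55
ee_pos: [0.4805, 0.0747, 0.0323]
tool_rot: [2.093, 2.343, -0.0]
ft_force: [0.2, -2.8, 0.6]
opening: 0.0555
grip_force: 1.5
```

Run:
```python
from h import *
sidebox()
```

```text
t 16.55 tcp [0.48052739 0.07474795 0.03231453] yaw 1.6834315354050071 tilt -0.999999978155773 lane (np.float64(0.09604830946578027), np.float64(0.0004944021540350886)) rel 0.0017821454001665238 F [ 0.20063482 -2.79980464  0.63857512] open 0.05553924098168376
SIDE BOX lane mm [157.8   0.5] rel yaw 0.001 res 0.0006073084392585262 area 2638 | in tool mm [61.8  0.2] dyaw -0.0008 (array([0.4742, 0.1348]), array([0.0917, 0.1054]), 6.22, 2638)
```

Step gently until the force rises against the stop.

{"api": "move_arm", "payload": {
  "targets": [
    {"dp":[0.1,0,0],"twist":0},
    {"dp":[0.1,0,0],"twist":0},
    {"dp":[0,0,0],"twist":0}
  ]
}}

```text
t: 16.98
ee_pos: [0.4803, 0.0771, 0.0323]
tool_rot: [-2.092, -2.343, -0.0]
ft_force: [0.2, -2.7, 0.1]
opening: 0.0551
grip_force: 1.3
```

{"api": "move_arm", "payload": {
  "targets": [
    {"dp":[0.1,0,0],"twist":0},
    {"dp":[0,0,0],"twist":0}
  ]
}}

```text
t: 17.23
ee_pos: [0.4802, 0.078, 0.0323]
tool_rot: [-2.092, -2.343, -0.0]
ft_force: [1.0, -3.3, 1.1]
opening: 0.0553
grip_force: 1.4
```

{"api": "move_arm", "payload": {
  "targets": [
    {"dp":[0.1,0,0],"twist":0},
    {"dp":[0,0,0],"twist":0}
  ]
}}

```text
t: 17.48
ee_pos: [0.48, 0.0789, 0.0323]
tool_rot: [2.093, 2.343, -0.0]
ft_force: [-0.1, -3.5, 0.9]
opening: 0.0549
grip_force: 1.6
```

{"api": "move_arm", "payload": {
  "targets": [
    {"dp":[0.1,0,0],"twist":0},
    {"dp":[0,0,0],"twist":0}
  ]
}}

```text
t: 17.73
ee_pos: [0.4799, 0.0789, 0.0323]
tool_rot: [2.094, 2.342, -0.002]
ft_force: [0.2, -4.5, 1.1]
opening: 0.0548
grip_force: 2.6
```

{"api": "move_arm", "payload": {
  "targets": [
    {"dp":[0.1,0,0],"twist":0},
    {"dp":[0,0,0],"twist":0}
  ]
}}

```text
t: 17.98
ee_pos: [0.4798, 0.0789, 0.0323]
tool_rot: [2.094, 2.34, -0.003]
ft_force: [0.7, -7.7, 2.2]
opening: 0.055
grip_force: 3.6
```

Run:
```python
from h import *
s,P=sidebox(); cv2.imwrite("pics/c5.png",cv2.resize(s["color"][200:410,180:370,::-1],None,fx=2.8,fy=2.8,interpolation=cv2.INTER_CUBIC))
```

```text
t 17.975 tcp [0.47978584 0.07890491 0.03231898] yaw 1.681558629707201 tilt -0.9999974545216135 lane (np.float64(0.10026178797481963), np.float64(0.0007715355750470313)) rel -9.07602976396582e-05 F [ 0.71539404 -7.70739025  2.17159531] open 0.055015890853727094
SIDE BOX lane mm [161.8   0.3] rel yaw -0.0024 res 0.0007048939932738432 area 2631 | in tool mm [61.6  0.4] dyaw -0.0023 (array([0.4734, 0.1393]), array([0.0914, 0.1054]), 5.98, 2631)
```

View pics/c5.png

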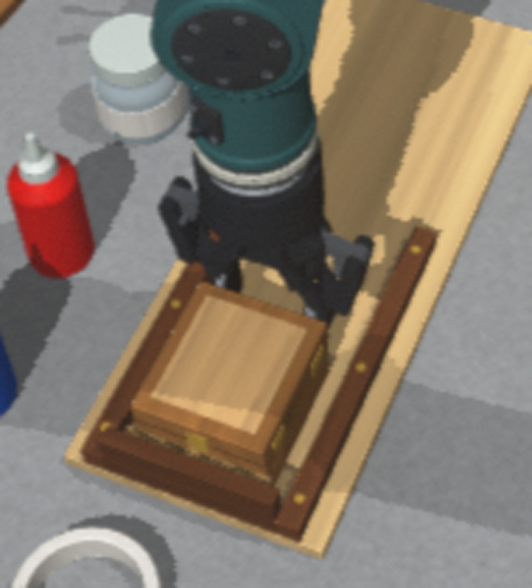

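The box stands square at the stop: its clasp end at (195,440) is against the cork, with gaps to both battens. The force rose to 8 N with no further motion. Next I retreat and lift clear.

{"api": "move_arm", "payload": {
  "targets": [
    {"dp":[-0.3,0,0],"twist":0},
    {"dp":[-0.7,0,0],"twist":0},
    {"dp":[-1.5,0,0],"twist":0},
    {"dp":[-1.5,0,0],"twist":0},
    {"dp":[0,0,-2],"twist":0},
    {"dp":[0,0,-3],"twist":0},
    {"dp":[0,0,-3],"twist":0},
    {"dp":[0,0,-3],"twist":0},
    {"dp":[-2,0,-1],"twist":0},
    {"dp":[-3,0,0],"twist":0},
    {"dp":[-3,0,0],"twist":0},
    {"dp":[0,0,0],"twist":0},
    {"dp":[0,0,0],"twist":0},
    {"dp":[0,0,0],"twist":0}
  ]
}}

```text
t: 19.77
ee_pos: [0.4931, -0.0373, 0.1522]
tool_rot: [-2.09, -2.345, -0.0]
ft_force: [-0.0, 0.8, 0.7]
opening: 0.055
grip_force: 0.0
```

Run:
```python
from h import *
tool(); L=np.load("lane.npy")
for cam in("side","top"):
    s,P=snap(cam)
    A=(P[...,:2]-L[:2])@[np.cos(L[2]),np.sin(L[2])];B=(P[...,:2]-L[:2])@[-np.sin(L[2]),np.cos(L[2])]
    m=(abs(P[...,2]-.073)<.006)&(abs(B)<.056)&(A>.08)&(A<.23)
    m=cv2.morphologyEx(m.astype(np.uint8),cv2.MORPH_OPEN,np.ones((3,3)))
    x,r=edgefit(P,m,.1,.09,[.473,.139,1.68]); print(cam,m.sum(),np.round(np.array(inlane(L,x))*1e3,1),x[2]-L[2],r)
```

```text
t 19.775 tcp [ 0.49314701 -0.03731004  0.15223415] yaw 1.6855203677183568 tilt -0.9999998103519053 lane (np.float64(-0.016717942102107263), np.float64(0.0003487843881985496)) rel 0.0038709777135161882 F [-0.00923557  0.77090783  0.69983666] open 0.05496016200479661
side 2545 [162.5   0.4] -0.0005446855466313405 0.001104396511790947
top 1498 [159.6   0.2] -0.0009133312916256298 0.0011445807778324574
```

```bash
python3 -c "
from plant import arm
print(arm.hand_in())"
```

```text
the job is handed in; nothing more can be done
None
```

The brush box stands square against the cork stop: lane x about 160 mm, within 1 mm of the centreline and under 0.01 rad off square by camera. The arm is clear of it, and the job was handed in at about 20 s; the hand-in gave no verdict.

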